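Scan the syringe pump and hold its barrel clasp open

ROBOT

A 6-joint arm with a two-finger parallel gripper is mounted at the origin on the work surface. World frame = base frame: x ahead of the robot, y to its left, z up, the work surface at z = 0. Lengths are in m, angles in rad, forces in N, time in s.
With the tool pointing down it reaches from about 0.3 to 0.875 m from the base axis. Payload 6.4 kg.
Tool frame: the origin (TCP) lies between the finger pads; the fingertips stand 19 mm ahead of it and the grasp point (between the pads) is the TCP; z points along the fingers, y is the direction in which the jaws open and shut (so a half turn about z gives the same grasp; the last joint's range is limited). The gripper opens to 85 mm and grips with 20 to 120 N. Pads are 22 mm wide; open, the fingers measure 114 mm over their backs; the gripper's body (76 mm by 85 mm) begins 54 mm behind the grasp point. The pads swing forward as they close: fully open they stand 13 mm farther back than shut.
Start: joints at [1.009, 0.181, 1.607, -0, 1.354, -0.206], TCP at [0.2, 0.539, 0.25] pointing down, gripper open.
Joint ranges: [-2.99, 2.99], [-0.89, 2.07], [0.3, 2.58], [-1.14, 4.28], [0, 2.63], [-3.12, 3.12]. Speed limits (rad/s): [2.57, 2.57, 3.01, 3.14, 3.14, 3.14].

INTERFACE

Orientations are given as a unit quaternion [w, x, y, z].
In Python, from bench import * gives the robot as it stands.
- The arm moves only by the tool apply_moves, never from a script. Its argument "moves" is a list that holds one entry, the list of rows, each a list of 7 numbers: the shift along the tool's x, y, z in cm, then the turn, a rotation vector about the tool's x, y, z in rad, then the opening, from 0 (shut) to 1 (fully open). A call has 1 to 8 rows; each row is the pose to reach, as a shift and turn from the pose commanded when the call began, along the tool's axes at that moment; what a row does not reach only later rows make up. A row lasts 1/10 s, in which the tool goes at most 50 mm and 8.59 degrees, less where a joint would pass 70% of its speed; a pose out of reach is approached as far as the arm can. A call with a gripper value outside its range is refused whole. The fingers move at their own pace and stop on an object; the grip force is fixed at half the most. Time passes only in rows, so rows that repeat a pose let the fingers close. It gives the time, the measured TCP pose, the force and the opening at its end, in the units of the state.
- get_obs(): the state, without advancing time (a new reading comes with each control period).
- camera(name): name is "scene" or "top" or "wrist"; returns the picture (400x640x3 uint8, red, green, blue); there is no depth.
- get_calibration(name): a dict with "vertical_fov" (degrees; the focal length in pixels is half the picture's height over the tangent of half this angle, whatever the lens; pixels are square), "cx", "cy" (the principal point, pixels), "R" (3x3) and "t" (3): a world point X has camera coordinates R X + t. Camera axes: x right, y down, z forward; pixel columns grow to the right and rows downward; lengths in m; the calibration is good to about 2 mm. A picture is of the moment at which its call begins: read the wrist's pose just before it. get_calibration takes no time and is no camera call; for the wrist camera it gives the pose at the moment of the call.
- hand_in(): hands the job in, once; it reports no verdict.
The state is a dict: "time_s": time; "q": joint angles; "dq": joint speeds; "joint_efforts": joint torques, N m; "eef_pos": TCP position; "eef_rot": TCP orientation; "wrist_force": force on the tool from outside, world axes, zero at the start; "torque": the same for the moment, N m; "opening": opening from 0.0 (shut) to 1.0 (fully open).
Only numpy, scipy, OpenCV 4.12 (cv2) and the standard library are available. Lean on these libraries where they do the work, as an engineer would, in place of code of your own. Each camera call takes 0.05 s, during which the arm holds its last target. There are 200 camera calls.

TASK

Get the syringe pump ready for the nurse to load: take the pocket barcode scanner out of its cradle, aim it at the barcode label on the pump's sloping front panel with its focus on the label, hold it steady for two seconds so that it reads, and lay it back in its cradle. Then pull the pump's spring-loaded syringe clasp forward and down all the way to its stop and hold it there; finish while still holding it wide open, because it snaps shut when let go. Leave the other things on the table where they are.

Things in the scene. Friction and masses are not known exactly. Their poses are not given: they have to be found in the camera images.
- scanner_mid (a point): middle (half-way up) of the loose pocket barcode scanner, a plain grey bar 120 long, 36 wide, 28 high (mm), lying level in the cradle; its front 28 mm is a nose 44 wide with a dark window in the end face. x: along it, out of the window (60 mm ahead of this point); z: up, out of the top with a round button. About 110 g, balanced near this point; grip it here across its width.
- scanner_focus (a point): the scanner's focus, 70 mm straight ahead of its window (130 mm ahead of scanner_mid along x): it reads what lies here. It reads with the focus within 25 mm of the label's centre and its x within 55 degrees of square-on to the label, so that pointing level at the sloping label will do, and so will tilting the nose down.
- label: white barcode label, 54 wide x 30 up the slope (mm), on the robot's right of the pump's sloping front panel (50 degrees from level). Origin: its centre, 65 mm above the table. z: square out of it (to the robot and 40 degrees up), x: up the slope, y: along the pump's width. The pump's foot reaches 25 mm farther to the robot than this point, 36 mm high there. Clear space around.
- cradle: black desk cradle, fixed, 148 x 66 mm, on the robot's left or right. Origin: middle of its underside; x: as the scanner's nose lies; z up. Floor 6 mm: scanner_mid rests right above the origin, 20 mm up. Cheeks 22 mm high hold nose (front end only) and tail with 5 mm play each side, 6 mm each end; from 43 mm behind to 44 ahead of the origin the sides are open for fingers.
- pump: white syringe pump, fixed, 300 wide (y), 170 deep (x), 125 high (mm) at its rear spine, no syringe in it. Origin: middle of its underside; its front with the sloping panel faces its -x (the robot), y to the robot's left, z up. The syringe bed is a ledge 95 mm high behind the panel; the clasp is 50 mm left (+y) of the middle; the plunger driver block, 133 high, 128 mm right (-y).
- clasp_pivot (a point): middle of the clasp's pivot axis, 105 mm above the table at the front edge of the syringe bed; it does not move. Axes as the pump's: the pivot runs along y, and opening swings the clasp towards -x and down.
- clasp_tab (a point): middle of the clasp's finger tab, the clasp's upper free end: a grey plate 26 wide (y), 8 thick, 34 long, 58 mm from the pivot axis. Closed it is 19 mm behind (+x) and 54 above the pivot and leans 19 degrees back; at the stop 47 in front, 33 above, leaning 55 degrees forward. Edges and faces are free; an 18 mm wide hook runs back from its foot, 36 above the pivot, down to the bed.
- clasp (a joint): the clasp's swing: 0 closed on the bed, growing as it is pulled forward and down, hard stop at 1.30 rad. A spring closes it: pulling at the tab takes about 3 N at first and 7 N at the stop; pinched by its edges the tab also turns stiffly between the fingers. Wide open means within about 0.09 rad of the stop.
- syringe: bystander: 50 ml syringe lying in a steel tray (200 x 100 x 24 mm), on the side opposite the cradle
- vial: bystander: amber vial, 22 mm across, 46 high, standing in the same tray
- tape: bystander: roll of white tape lying flat, 64 mm across, 24 high, in front of the pump
- forceps: bystander: steel forceps lying flat, 135 mm long, 6 high, in front of the pump
- carton: bystander: carton 110 x 62 x 48 mm, far left
- spray: bystander: white bottle, 60 mm across, 150 high, far right
- dish: bystander: steel dish, 90 mm across, 45 high, right
Not all that is in view belongs to the job. Leave any purple look-alike of the cradle alone. What is shaped like the part that bears scanner_mid but purple is not meant.

How it is judged:
By the outcome, as a careful person would: the job done as asked, in the order asked, and still so for the second after the job is handed in, while the arm keeps its last pose, push and grip.
It also fails if it takes over 64 s, if anything falls off the work surface, if the arm or the gripper's body presses on something with over 40 N, if the wrist force passes 120 N, or if a joint passes its speed limit or range.

## Working session

There is one attempt and no reset: what is moved stays moved. The work goes in short steps, Python scripts to look and compute and a tool call to move; the robot and the scene stay as the last step left them, time stands still between calls to the robot, and variables do not carry over. Pictures are saved under pics/ and viewed, about 8 in all and at most 12, crops included, and the job is handed in when it is done.

Besides the shell and the picture viewer there is one more tool, called by a JSON object that holds its "op" and its "data", one argument or row to a line. apply_moves: Moves the arm, as the interface text tells. Its arguments: {"type":"object","properties":{"moves":{"type":"array","items":{"type":"array","items":{"type":"array","items":{"type":"number"}}}}},"required":["moves"]}

```bash
mkdir -p pics; ls
cat > h.py <<'E'
from bench import *
import numpy as np, cv2
from scipy.spatial.transform import Rotation as Ro
def cal(n):
    c=get_calibration(n); R=np.array(c['R']);t=np.array(c['t']);f=200/np.tan(np.radians(c['vertical_fov'])/2)
    return R,t,f,c['cx'],c['cy']
def ray(C,u,v):
    R,t,f,cx,cy=C; d=R.T@np.array([(u-cx)/f,(v-cy)/f,1]); return -R.T@t,d
def onz(C,u,v,z):
    o,d=ray(C,u,v); return o+d*(z-o[2])/d[2]
def proj(C,X):
    R,t,f,cx,cy=C; p=R@np.array(X)+t; return np.array([cx+f*p[0]/p[2],cy+f*p[1]/p[2]])
def tri(a,b):
    (o1,d1),(o2,d2)=a,b
    d1=d1/np.linalg.norm(d1);d2=d2/np.linalg.norm(d2)
    s=np.linalg.lstsq(np.c_[d1,-d2],o2-o1,rcond=None)[0]
    p,q=o1+s[0]*d1,o2+s[1]*d2; return (p+q)/2,np.linalg.norm(p-q)
def save(n,im,k=1): cv2.imwrite('pics/'+n,cv2.resize(im[:,:,::-1],None,fx=k,fy=k,interpolation=cv2.INTER_CUBIC))
def q2R(q): return Ro.from_quat([q[1],q[2],q[3],q[0]])
def delta(pos,Rt,obs=None):
    o=obs or get_obs(); R0=q2R(o['eef_rot'])
    print('shift cm',np.round(R0.inv().apply(np.array(pos)-o['eef_pos'])*100,2),'rotvec',np.round((R0.inv()*Rt).as_rotvec(),3))
E
python3 - <<'E'
from h import *
for n in('top','scene'):
    im=camera(n); np.save(n,im); save(n+'0.png',im,1.25); print(n,get_calibration(n))
o=get_obs(); print(o)
E
```

```text
pics
top {'vertical_fov': 47.6003774816877, 'cx': 331.4391915759445, 'cy': 198.7596416116611, 'R': array([[-0.02482542, -0.99965853, -0.00815589],
       [-0.9841716 ,  0.0258712 , -0.17531952],
       [ 0.17547065,  0.00367441, -0.9844778 ]]), 't': array([-0.00219122,  0.52793289,  1.24822886])}
scene {'vertical_fov': 45.26841630291932, 'cx': 318.01479256722814, 'cy': 196.01266833292627, 'R': array([[-0.34257069,  0.93934239, -0.01676881],
       [ 0.51839056,  0.17410693, -0.83723235],
       [-0.78352827, -0.29550405, -0.54659016]]), 't': array([ 0.19610082, -0.1729801 ,  1.87233741])}
{'time_s': 0.1, 'q': array([ 1.00872584e+00,  1.81484006e-01,  1.60795313e+00,  9.33028202e-06,
        1.35379963e+00, -2.06307927e-01]), 'dq': array([ 6.94789257e-05,  6.31019806e-05, -3.56087080e-03,  1.49420815e-04,
       -3.61917910e-04, -1.92911735e-04]), 'joint_efforts': array([ 9.87525641e-05, -4.45877230e+01, -3.52233911e+01, -1.53690053e-04,
        4.14415699e-03,  1.42303492e-06]), 'eef_pos': array([0.19999447, 0.53857683, 0.24944271]), 'eef_rot': array([-3.12335264e-04,  1.76945616e-01,  9.84220287e-01, -7.60422034e-04]), 'wrist_force': array([-0.59336567,  0.16491188,  0.22878086]), 'torque': array([-0.01883522, -0.03371427,  0.01000192]), 'opening': 1.0055141152740352}
```

View pics/top0.png

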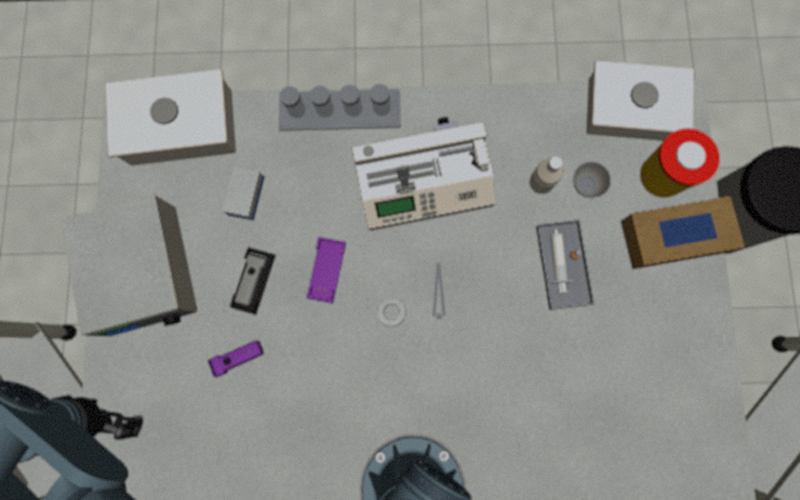

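View pics/scene0.png

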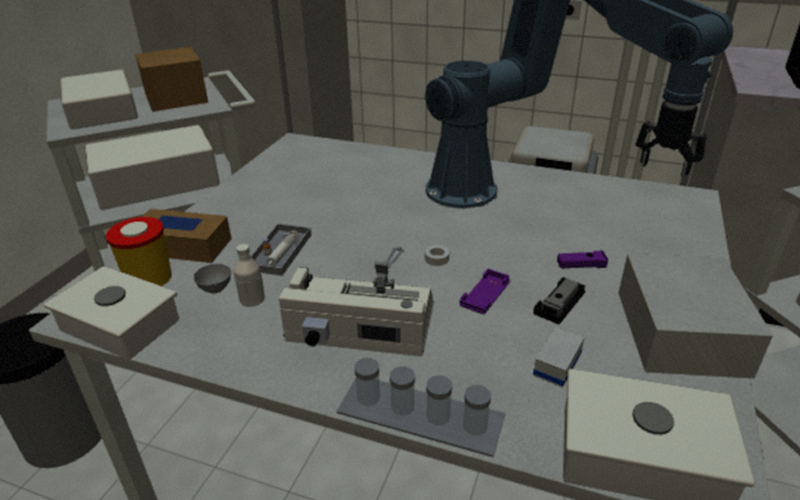

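Candidates: black cradle holding the grey bar at top (253,280), an empty purple cradle at (327,270) and a purple bar at (236,358). The black and grey one fits the description. I'll confirm it in an enlarged crop, with the pump beside it.

Run:
```python
from h import *
t=np.load('top.npy'); s=np.load('scene.npy')
a=cv2.resize(t[192:257,178:226],None,fx=6,fy=6,interpolation=cv2.INTER_CUBIC)
b=cv2.resize(t[90:190,275:405],None,fx=3.5,fy=3.5,interpolation=cv2.INTER_CUBIC)
H=max(a.shape[0],b.shape[0]); 
p=lambda x:np.pad(x,((0,H-x.shape[0]),(0,6),(0,0)))
u=np.hstack([p(a),p(b)])
c=cv2.resize(s[215:262,420:475],None,fx=4,fy=4,interpolation=cv2.INTER_CUBIC)
d=cv2.resize(s[190:290,215:355],None,fx=2,fy=2,interpolation=cv2.INTER_CUBIC)
H=200; w=np.hstack([p(c[:200]),p(d[:200])]); w=np.pad(w,((0,0),(0,u.shape[1]-w.shape[1]),(0,0)))
save('crop1.png',np.clip(np.vstack([u,w])*1.4,0,255).astype(np.uint8)); print(u.shape,w.shape)
C=cal('top')
for n,(x,y),z in [('cradle',(202,224),.03),('purplecr',(261,216),.03),('tape',(313,249),.02),('panelcorner',(297,182),.036)]: print(n,onz(C,x,y,z))
```

```text
(390, 755, 3) (200, 755, 3)
cradle [0.46684969 0.35773167 0.03      ]
purplecr [0.48562898 0.18822676 0.03      ]
tape [0.38794785 0.04075968 0.02      ]
panelcorner [0.58158124 0.08298818 0.036     ]
```

View pics/crop1.png

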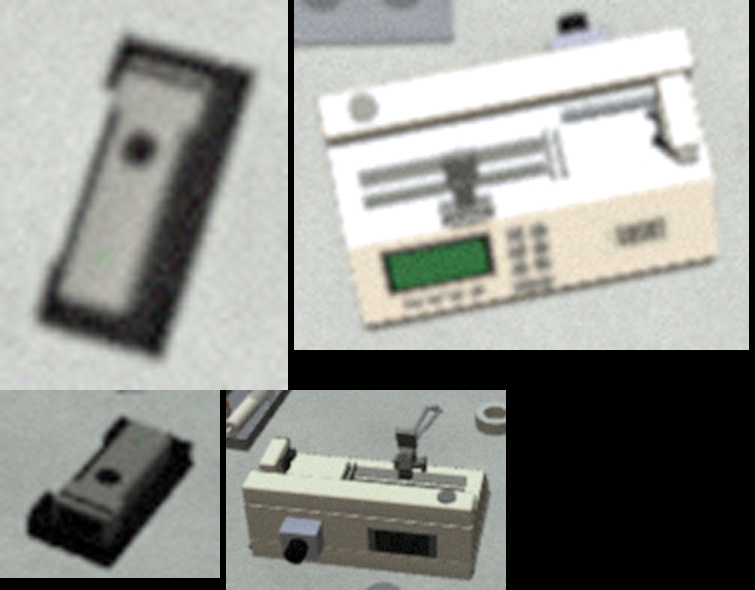

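The crop confirms the target: a grey bar with a round button in the black cradle, nose at the far (+x) end. The label is at about top px (374,156), the clasp tab near top px (325,147). Next: rough poses, then move above the cradle.

Run:
```python
from h import *
t=np.load('top.npy'); C=cal('top')
hsv=cv2.cvtColor(t,cv2.COLOR_RGB2HSV)
roi=np.zeros(t.shape[:2],bool); roi[190:258,176:228]=1
g=t.astype(int).sum(2)/3
print('bg',np.median(g[190:200,180:190]))
m=(roi&(g<75)).astype(np.uint8); m=cv2.morphologyEx(m,cv2.MORPH_CLOSE,np.ones((7,7)))
cs=max(cv2.findContours(m,0,2)[0],key=cv2.contourArea); P=cv2.boxPoints(cv2.minAreaRect(cs))
W=np.array([onz(C,*p,.016)[:2] for p in P]); print(W,W.mean(0),[np.linalg.norm(W[i]-W[i-1]) for i in range(4)])
e=max([W[i]-W[i-1] for i in range(4)],key=np.linalg.norm); e*=np.sign(e[0]); yaw=np.arctan2(e[1],e[0]); print('yaw',np.degrees(yaw))
p=W.mean(0)
x=np.array([np.cos(yaw),np.sin(yaw),0])
for s in (1,-1):
    X=s*x; R=Ro.from_matrix(np.c_[X,np.cross([0,0,-1],X),[0,0,-1]])
    delta([*p,.25],R)
# label, pump front edge
L=onz(C,373.9,156.3,.065); print('label',L)
A=onz(C,275+(365-294)/3.5,90+325/3.5,.02);B=onz(C,275+(717-294)/3.5,90+260/3.5,.02);print('front',A,B,np.degrees(np.arctan2((A-B)[1],(A-B)[0]))-90,np.linalg.norm(A-B))
print(C, cal('wrist')[:3])
```

```text
bg 148.66666666666666
[[0.40870841 0.41288882]
 [0.54766384 0.37564129]
 [0.52681747 0.31159561]
 [0.38864036 0.34990032]] [0.46795752 0.36250651] [np.float64(0.06610807929646932), np.float64(0.14386101540548718), np.float64(0.0673529503211058), np.float64(0.14338815965977522)]
yaw -15.00559249940365
shift cm [-31.25  -7.17  -0.06] rotvec [-1.000e-03  2.000e-03  3.048e+00]
shift cm [-31.25  -7.17  -0.06] rotvec [-0.002 -0.    -0.094]
label [ 0.64454041 -0.14020199  0.065     ]
front [0.58264123 0.08933895 0.02      ] [ 0.63077957 -0.20822578  0.02      ] 9.189373303194202 0.3014333593906726
(array([[-0.02482542, -0.99965853, -0.00815589],
       [-0.9841716 ,  0.0258712 , -0.17531952],
       [ 0.17547065,  0.00367441, -0.9844778 ]]), array([-0.00219122,  0.52793289,  1.24822886]), np.float64(453.4566568654835), 331.4391915759445, 198.7596416116611) (array([[ 0.34923695,  0.93703319, -0.00153634],
       [ 0.89329246, -0.33243858,  0.30251144],
       [ 0.28295252, -0.10702057, -0.95314452]]), array([-0.57400122, -0.03922616,  0.38001605]), np.float64(330.65968884135486))
```

{"op": "apply_moves", "data": {
  "moves": [
    [[-31.2, -7.2, 0, 0, 0, -0.094, 1], [-31.2, -7.2, 0, 0, 0, -0.094, 1], [-31.2, -7.2, 0, 0, 0, -0.094, 1], [-31.2, -7.2, 0, 0, 0, -0.094, 1], [-31.2, -7.2, 0, 0, 0, -0.094, 1], [-31.2, -7.2, 0, 0, 0, -0.094, 1], [-31.2, -7.2, 0, 0, 0, -0.094, 1], [-31.2, -7.2, 0, 0, 0, -0.094, 1]]
  ]
}}

```text
time_s: 0.9
eef_pos: [0.47, 0.3605, 0.2496]
eef_rot: [-0.0, 0.133, 0.991, -0.0]
wrist_force: [-0.4, -0.9, 0.5]
opening: 1.003
```

Run:
```python
from h import *
import pickle
o=get_obs(); C=cal('wrist'); w=camera('wrist'); pickle.dump((C,w,o),open('w1.pkl','wb')); save('w1.png',w); print(o['eef_pos'],o['eef_rot'],o['dq'])
print(proj(C,[.468,.3625,.034]),-C[0].T@C[1])
```

```text
[0.47001868 0.36052802 0.24960674] [-1.01621933e-04  1.32705936e-01  9.91155351e-01 -4.41596721e-04] [ 0.06131879 -0.02131069  0.02899387  0.02475818  0.01182933  0.03162782]
[320.57172082 167.39135833] [0.39577854 0.38073141 0.37331862]
```

View pics/w1.png

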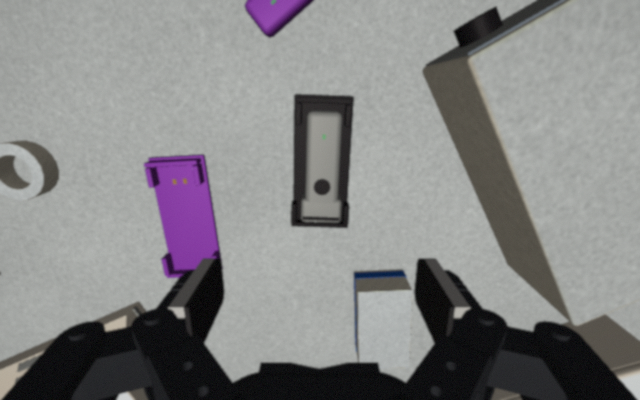

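Run:
```python
from h import *
import pickle
C,w,o=pickle.load(open('w1.pkl','rb')); T=cal('top'); t=np.load('top.npy')
P,e=tri(ray(C,321.5,186.5),ray(T,201.2,216.8)); print('button',P,e)
g=cv2.cvtColor(w,cv2.COLOR_RGB2GRAY)
print(g[150,290:356:3], g[90:232:4,323])
m=np.zeros_like(g); r=g[88:234,286:360]; m[88:234,286:360]=r<75
m=cv2.morphologyEx(m,cv2.MORPH_CLOSE,np.ones((5,5)))
c=max(cv2.findContours(m,0,2)[0],key=cv2.contourArea); B=cv2.boxPoints(cv2.minAreaRect(c)); print('cradle px',B)
W=np.array([onz(C,*p,.014)[:2] for p in B]);print(W.mean(0),[np.linalg.norm(W[i]-W[i-1]) for i in range(4)])
f=cv2.drawContours(np.zeros_like(g),[c],-1,1,-1)
s=((f>0)&(g>90)).astype(np.uint8); s=cv2.morphologyEx(s,cv2.MORPH_OPEN,np.ones((3,3)))
c=max(cv2.findContours(s,0,2)[0],key=cv2.contourArea); B=cv2.boxPoints(cv2.minAreaRect(c)); print('scanner px',B)
W=np.array([onz(C,*p,.034)[:2] for p in B]);print(W.mean(0),[np.linalg.norm(W[i]-W[i-1]) for i in range(4)])
e=max([W[i]-W[i-1] for i in range(4)],key=np.linalg.norm);e*=np.sign(e[0]);print(np.degrees(np.arctan2(e[1],e[0])))
# body edges by rows
for v in (120,140,155,170): 
    u=np.where(s[v])[0]; print(v,u.min(),u.max(),onz(C,(u.min()+u.max())/2,v,.034),(onz(C,u.min(),v,.034)-onz(C,u.max(),v,.034))[1])
save('m.png',np.dstack([s*255]*3))
```

```text
button [0.48683069 0.35821257 0.03834691] 0.0005494161588874992
[166 121  42  45  45  53 116 148 151 151 152 148 147 146 145 136 105  46
  38  40 107 172] [167 132  36  37  46  53 119 149 151 150 150 145 145 149 148 148 147 147
 148 147 146 146 120  38  40  39  79 141 143 146 145 141  53  70  74 169]
cradle px [[291.3461  225.10413]
 [295.04428  94.4352 ]
 [352.25314  96.05432]
 [348.55496 226.72324]]
[0.46948742 0.36347893] [np.float64(0.06707505803327146), np.float64(0.14625383979357634), np.float64(0.05940933704666747), np.float64(0.14647861538329)]
scanner px [[301.4025   215.93611 ]
 [305.58304  111.423325]
 [343.6821   112.94728 ]
 [339.50156  217.46007 ]]
[0.4681003  0.36451194] [np.float64(0.04182267278803338), np.float64(0.11113520552988357), np.float64(0.03794177559003601), np.float64(0.11130025696738104)]
-16.368858930846255
120 308 340 [0.42219624 0.37852057 0.034     ] -0.030923126577356463
140 307 339 [0.44116455 0.37236781 0.034     ] -0.031486561212749065
155 307 338 [0.4559185  0.36785359 0.034     ] -0.03092517131150202
170 307 337 [0.47108662 0.36321264 0.034     ] -0.030348008564369033
```

```bash
cat >> h.py <<'E'
def down(yaw):  # tool down, scanner x at yaw -> tool x = -scanner x
    a=np.radians(yaw);X=-np.array([np.cos(a),np.sin(a),0]); return Ro.from_matrix(np.c_[X,np.cross([0,0,-1],X),[0,0,-1]])
E
python3 -c "
from h import *
delta([.469,.3638,.027],down(-16.8)); print(get_obs()['eef_pos'])"
```

```text
shift cm [-0.03  0.23 22.26] rotvec [-0.001 -0.001  0.029]
[0.46839708 0.36170338 0.24960243]
```

{"op": "apply_moves", "data": {
  "moves": [
    [[0, 0.2, 5, 0, 0, 0.029, 1], [0, 0.2, 10, 0, 0, 0.029, 1], [0, 0.2, 14, 0, 0, 0.029, 1], [0, 0.2, 17, 0, 0, 0.029, 1], [0, 0.2, 19, 0, 0, 0.029, 1], [0, 0.2, 21, 0, 0, 0.029, 1], [0, 0.2, 22.2, 0, 0, 0.029, 1], [0, 0.2, 22.2, 0, 0, 0.029, 1]]
  ]
}}

```text
time_s: 1.75
eef_pos: [0.4658, 0.3649, 0.0264]
eef_rot: [-0.002, 0.144, 0.99, -0.001]
wrist_force: [-0.0, 0.5, 0.2]
opening: 1.0
```

{"op": "apply_moves", "data": {
  "moves": [
    [[0, 0, 0, 0, 0, 0, 0], [0, 0, 0, 0, 0, 0, 0], [0, 0, 0, 0, 0, 0, 0], [0, 0, 0, 0, 0, 0, 0], [0, 0, 0, 0, 0, 0, 0], [0, 0, 0, 0, 0, 0, 0], [0, 0, 0, 0, 0, 0, 0], [0, 0, 0, 0, 0, 0, 0]]
  ]
}}

```text
time_s: 2.55
eef_pos: [0.4692, 0.3653, 0.0297]
eef_rot: [0.001, 0.145, 0.989, 0.001]
wrist_force: [-0.8, 0.9, 5.8]
opening: 0.412
```

{"op": "apply_moves", "data": {
  "moves": [
    [[0, 0, -0.5, 0, 0, 0, 0], [0, 0, -1.5, 0, 0, 0, 0], [0, 0, -3, 0, 0, 0, 0], [0, 0, -5, 0, 0, 0, 0], [0, 0, -7.5, 0, 0, 0, 0], [0, 0, -10, 0, 0, 0, 0], [0, 0, -12, 0, 0, 0, 0], [0, 0, -12, 0, 0, 0, 0]]
  ]
}}

```text
time_s: 3.35
eef_pos: [0.4703, 0.3659, 0.1529]
eef_rot: [0.003, 0.145, 0.989, 0.002]
wrist_force: [0.8, 0.4, -0.5]
opening: 0.411
```

Run:
```python
from h import *
import pickle
o=get_obs(); C=cal('wrist'); w=camera('wrist'); pickle.dump((C,w,o),open('w2.pkl','wb')); save('w2.png',w); print(o['eef_pos'],o['eef_rot'],o['opening'],o['wrist_force'])
yaw=9.2;a=np.radians(yaw);L=np.array([.6445,-.1402,.065]); d=np.array([np.cos(a),np.sin(a),0])
M=L-.13*d; print('mid',M); delta(M+[0,0,.1],down(yaw),o)
```

```text
[0.47034413 0.36591806 0.15285064] [0.00307488 0.14480927 0.98945253 0.00212649] 0.4111832727851065 [ 0.78781389  0.42683016 -0.5150908 ]
mid [ 0.51617229 -0.16098455  0.065     ]
shift cm [-19.5  -49.16  -1.36] rotvec [ 0.004  0.007 -0.451]
```

View pics/w2.png

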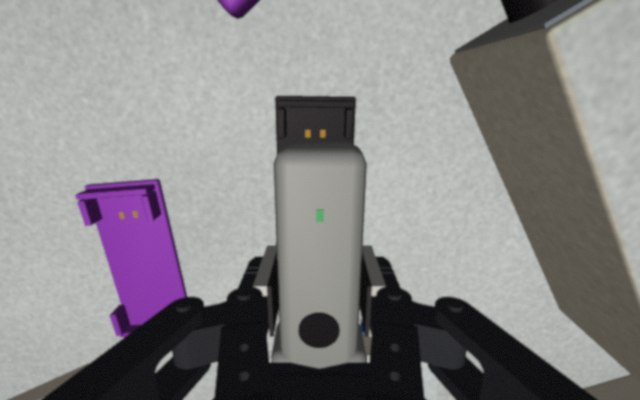

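Run:
```python
from h import *
import pickle
C,w,o=pickle.load(open('w2.pkl','rb'))
print('tail end',onz(C,320,148,.1569), 'tcp',o['eef_pos'], 'exp', o['eef_pos']-.06*np.array([np.cos(np.radians(16.8)),-np.sin(np.radians(16.8)),0]))
delta([.484,.036,.25],down(9.2),o)
```

```text
tail end [0.4149502  0.38275082 0.1569    ] tcp [0.47034413 0.36591806 0.15285064] exp [0.41290496 0.38325997 0.15285064]
shift cm [-10.82 -31.17  -9.81] rotvec [ 0.004  0.007 -0.451]
```

{"op": "apply_moves", "data": {
  "moves": [
    [[-0.8, -2, -2, 0.004, 0.007, -0.03, 0], [-2.2, -6, -5, 0.004, 0.007, -0.1, 0], [-3.7, -10.5, -8, 0.004, 0.007, -0.17, 0], [-5.2, -15, -9.8, 0.004, 0.007, -0.24, 0], [-6.9, -20, -9.8, 0.004, 0.007, -0.31, 0], [-8.6, -25, -9.8, 0.004, 0.007, -0.38, 0], [-10.1, -29, -9.8, 0.004, 0.007, -0.43, 0], [-10.8, -31.2, -9.8, 0.004, 0.007, -0.451, 0]]
  ]
}}

```text
time_s: 4.2
eef_pos: [0.4814, 0.0319, 0.2452]
eef_rot: [-0.005, -0.08, 0.997, -0.002]
wrist_force: [0.0, 0.4, -1.1]
opening: 0.405
```

{"op": "apply_moves", "data": {
  "moves": [
    [[0, 0, 0, 0, 0, 0, 0], [0, 0, 0, 0, 0, 0, 0]]
  ]
}}

```text
time_s: 4.4
eef_pos: [0.4816, 0.0346, 0.2452]
eef_rot: [-0.005, -0.079, 0.997, -0.001]
wrist_force: [0.3, 0.6, -1.0]
opening: 0.406
```

Run:
```python
from h import *
import pickle
o=get_obs(); C=cal('wrist'); w=camera('wrist'); pickle.dump((C,w,o),open('w3.pkl','wb')); save('w3.png',w,1.25); print(o['eef_pos'],o['eef_rot'],o['opening'],o['wrist_force'],o['dq'])
print(proj(C,[.6445,-.1402,.065]))
```

```text
[0.48155341 0.03461583 0.24517874] [-4.70108669e-03 -7.88113988e-02  9.96878018e-01 -9.38528516e-04] 0.4056622986844208 [ 0.29934517  0.58189436 -0.979997  ] [ 0.03905039 -0.00064945 -0.00439547  0.00139226  0.00180661  0.00356803]
[133.82754317 301.46333015]
```

View pics/w3.png

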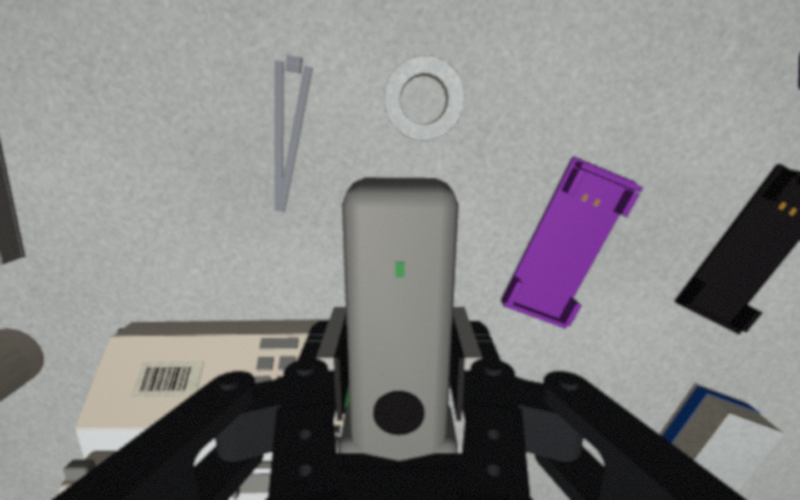

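Run:
```python
from h import *
import pickle
C,w,o=pickle.load(open('w3.pkl','rb')); T=cal('top')
L,e=tri(ray(C,132.5,303),ray(T,373.9,156.3)); print(L,e)
A=onz(C,118/1.25,329/1.25,.03);B=onz(C,310/1.25,327/1.25,.03);print(A,B,np.degrees(np.arctan2((B-A)[1],(B-A)[0]))-90)
for y in (9.2,):
    a=np.radians(y);d=np.array([np.cos(a),np.sin(a),0]);M=L-.13*d;M[2]=.066; print(M); delta(M+[0,0,.0097],down(y))
```

```text
[ 0.64363527 -0.13973701  0.0686846 ] 0.00030617677561234997
[ 0.62749682 -0.20317089  0.03      ] [ 0.59791145 -0.02963461  0.03      ] 9.675064750566605
[ 0.51530756 -0.16052156  0.066     ]
shift cm [ -0.38 -19.86  16.98] rotvec [-0.001 -0.009 -0.001]
```

{"op": "apply_moves", "data": {
  "moves": [
    [[0, -2, 0, 0, -0.009, 0, 0], [0, -6, 0, 0, -0.009, 0, 0], [-0.2, -10, 2, 0, -0.009, 0, 0], [-0.4, -14, 4, 0, -0.009, 0, 0], [-0.4, -17, 7, 0, -0.009, 0, 0], [-0.4, -19, 10, 0, -0.009, 0, 0], [-0.4, -19.9, 13, 0, -0.009, 0, 0], [-0.4, -19.9, 15.5, 0, -0.009, 0, 0]]
  ]
}}

```text
time_s: 5.25
eef_pos: [0.5167, -0.1609, 0.0895]
eef_rot: [0.0, -0.08, 0.997, -0.001]
wrist_force: [-0.8, -0.2, -1.7]
opening: 0.408
```

{"op": "apply_moves", "data": {
  "moves": [
    [[0, 0, 0.8, 0, 0, 0, 0], [0, 0, 1.5, 0, 0, 0, 0], [0, 0, 1.5, 0, 0, 0, 0], [0, 0, 1.5, 0, 0, 0, 0]]
  ]
}}

```text
time_s: 5.65
eef_pos: [0.5177, -0.1613, 0.0779]
eef_rot: [0.002, -0.081, 0.997, -0.002]
wrist_force: [-0.1, -0.7, -1.4]
opening: 0.411
```

Run:
```python
from h import *
import pickle
o=get_obs(); w=camera('wrist'); C=cal('wrist'); t=camera('top'); pickle.dump((C,w,o,t),open('w4.pkl','wb'))
print(o['eef_pos'],o['opening'],o['wrist_force'])
R=q2R(o['eef_rot']); x=-R.apply([1,0,0]); F=o['eef_pos']+.13*x+R.apply([0,0,.0097]); print('focus',F,'x',x, 'ang',np.degrees(np.arccos(-x@[-np.cos(np.radians(9.4))*.766,-np.sin(np.radians(9.4))*.766,.643])))
save('t4.png',np.hstack([cv2.resize(t[100:240,270:420],None,fx=2.6,fy=2.6),cv2.resize(w,None,fx=.6,fy=.6)[:240].repeat(1,0) if 0 else np.pad(cv2.resize(w,None,fx=.62,fy=.62),((0,116),(0,0),(0,0)))]))
```

```text
[ 0.51773834 -0.16126737  0.07788429] 0.410693617827431 [-0.12483968 -0.69649259 -1.35548084]
focus [ 0.64608468 -0.14042742  0.06855664] x [0.98702675 0.16053034 0.00286348] ang 40.16834051754578
```

View pics/t4.png

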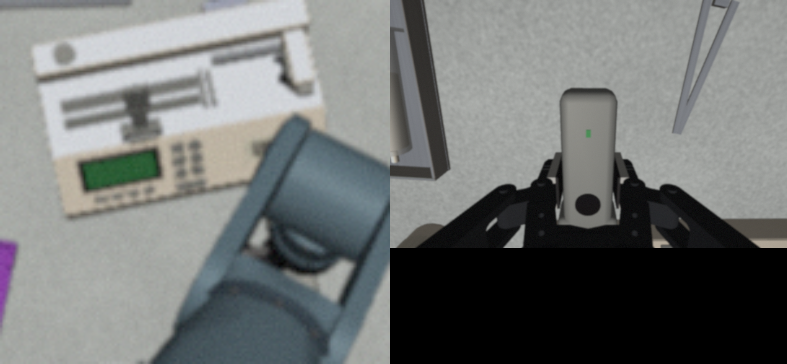

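{"op": "apply_moves", "data": {
  "moves": [
    [[0, 0, 0, 0, 0, 0, 0], [0, 0, 0, 0, 0, 0, 0], [0, 0, 0, 0, 0, 0, 0], [0, 0, 0, 0, 0, 0, 0], [0, 0, 0, 0, 0, 0, 0], [0, 0, 0, 0, 0, 0, 0], [0, 0, 0, 0, 0, 0, 0], [0, 0, 0, 0, 0, 0, 0]]
  ]
}}

```text
time_s: 6.55
eef_pos: [0.5168, -0.1615, 0.0767]
eef_rot: [0.001, -0.08, 0.997, -0.001]
wrist_force: [-0.4, 0.9, -2.4]
opening: 0.412
```

{"op": "apply_moves", "data": {
  "moves": [
    [[0, 0, 0, 0, 0, 0, 0], [0, 0, 0, 0, 0, 0, 0], [0, 0, 0, 0, 0, 0, 0], [0, 0, 0, 0, 0, 0, 0], [0, 0, 0, 0, 0, 0, 0], [0, 0, 0, 0, 0, 0, 0], [0, 0, 0, 0, 0, 0, 0], [0, 0, 0, 0, 0, 0, 0]]
  ]
}}

```text
time_s: 7.35
eef_pos: [0.5168, -0.1615, 0.0767]
eef_rot: [0.001, -0.08, 0.997, -0.001]
wrist_force: [0.0, -1.0, -1.0]
opening: 0.411
```

{"op": "apply_moves", "data": {
  "moves": [
    [[0, 0, 0, 0, 0, 0, 0], [0, 0, 0, 0, 0, 0, 0], [0, 0, 0, 0, 0, 0, 0], [0, 0, 0, 0, 0, 0, 0], [0, 0, 0, 0, 0, 0, 0], [0, 0, 0, 0, 0, 0, 0], [0, 0, 0, 0, 0, 0, 0], [0, 0, 0, 0, 0, 0, 0]]
  ]
}}

```text
time_s: 8.15
eef_pos: [0.5168, -0.1615, 0.0767]
eef_rot: [0.001, -0.08, 0.997, -0.001]
wrist_force: [0.3, 0.3, -0.6]
opening: 0.406
```

{"op": "apply_moves", "data": {
  "moves": [
    [[0, 0, 0, 0, 0, 0, 0], [0, 0, 0, 0, 0, 0, 0], [0, 0, 0, 0, 0, 0, 0], [0, 0, 0, 0, 0, 0, 0], [0, 0, 0, 0, 0, 0, 0], [0, 0, 0, 0, 0, 0, 0], [0, 0, 0, 0, 0, 0, 0], [0, 0, 0, 0, 0, 0, 0]]
  ]
}}

```text
time_s: 8.95
eef_pos: [0.5168, -0.1615, 0.0767]
eef_rot: [0.001, -0.08, 0.997, -0.001]
wrist_force: [0.3, 1.1, -1.7]
opening: 0.404
```

Run:
```python
from h import *
import pickle
o=get_obs(); w=camera('wrist'); w0=pickle.load(open('w4.pkl','rb'))[1]
print(o['eef_pos'],o['eef_rot'],o['opening'])
for i in (w0,w):  # LED region
    r=i[190:240,300:340].astype(int); k=np.unravel_index((r.max(2)-r.min(2)).argmax(),r.shape[:2]); print(k,r[k])
delta([.4692,.3653,.16],down(-16.6),o)
```

```text
[ 0.51679722 -0.16149626  0.07672358] [ 7.53343849e-04 -8.00313424e-02  9.96791444e-01 -1.11064124e-03] 0.4037443021284433
(np.int64(24), np.int64(19)) [ 75 143  87]
(np.int64(28), np.int64(19)) [ 71 141  84]
shift cm [-3.72 52.74 -8.45] rotvec [-0.002  0.002  0.45 ]
```

{"op": "apply_moves", "data": {
  "moves": [
    [[0, 0, -2, 0, 0, 0, 0], [0, 0, -5, 0, 0, 0, 0], [0, 1, -9, 0, 0, 0, 0], [0, 4, -11, 0, 0, 0.03, 0], [-0.2, 8, -11, 0, 0, 0.07, 0], [-0.5, 12.5, -11, 0, 0, 0.11, 0], [-0.8, 17, -11, 0, 0, 0.15, 0], [-1.1, 21.5, -11, 0, 0, 0.19, 0]]
  ]
}}

```text
time_s: 9.8
eef_pos: [0.4928, 0.0543, 0.1865]
eef_rot: [0.001, 0.016, 1.0, -0.001]
wrist_force: [0.6, -0.3, -1.0]
opening: 0.41
```

```bash
python3 -c "
from h import *
o=get_obs();print(o['eef_pos'],o['dq']); delta([.4692,.3653,.12],down(-16.6),o)"
```

```text
[0.49275709 0.0543007  0.18649427] [ 9.05435797e-01 -2.07424097e-02  2.11626590e-02 -1.23345730e-03
 -6.66419677e-03  1.29309889e+00]
shift cm [ 3.37 31.02  6.58] rotvec [-0.002  0.003  0.258]
```

{"op": "apply_moves", "data": {
  "moves": [
    [[0.4, 4, 0, 0, 0.003, 0.04, 0], [0.9, 9, 0, 0, 0.003, 0.08, 0], [1.4, 14, 0, 0, 0.003, 0.12, 0], [2, 19, 1, 0, 0.003, 0.16, 0], [2.5, 23.5, 2.5, 0, 0.003, 0.2, 0], [3, 27.5, 4, 0, 0.003, 0.23, 0], [3.3, 30, 5.5, 0, 0.003, 0.258, 0], [3.4, 30.6, 6.5, 0, 0.003, 0.258, 0]]
  ]
}}

```text
time_s: 10.6
eef_pos: [0.4671, 0.3619, 0.1192]
eef_rot: [-0.001, 0.142, 0.99, -0.001]
wrist_force: [-0.1, -0.2, -1.8]
opening: 0.409
```

{"op": "apply_moves", "data": {
  "moves": [
    [[0, 0, 0, 0, 0, 0, 0], [0, 0, 0, 0, 0, 0, 0], [0, 0, 0, 0, 0, 0, 0]]
  ]
}}

```text
time_s: 10.9
eef_pos: [0.4693, 0.3585, 0.1215]
eef_rot: [0.0, 0.144, 0.99, -0.001]
wrist_force: [0.9, -0.2, -1.8]
opening: 0.407
```

Run:
```python
from h import *
o=get_obs();print(o['eef_pos'],o['dq'].max()); delta([.4692,.3653,.12],down(-16.6),o)
import pickle
C=cal('wrist');w=camera('wrist');pickle.dump((C,w,o),open('w5.pkl','wb')); save('w5.png',w)
g=cv2.cvtColor(w,cv2.COLOR_RGB2GRAY)
# scanner edges on tail rows and cradle edges behind it
for v in range(60,250,15):
    r=g[v,220:420].astype(int); d=np.where(r<80)[0]+220; print(v,(d.min(),d.max()) if len(d) else None)
```

```text
[0.46932257 0.35848659 0.12146277] 0.004016028039548558
shift cm [0.21 0.65 0.15] rotvec [-0.001  0.     0.001]
60 None
75 None
90 None
105 (np.int64(282), np.int64(371))
120 (np.int64(283), np.int64(370))
135 (np.int64(283), np.int64(369))
150 (np.int64(281), np.int64(368))
165 (np.int64(365), np.int64(367))
180 (np.int64(365), np.int64(366))
195 (np.int64(364), np.int64(365))
210 (np.int64(363), np.int64(365))
225 (np.int64(362), np.int64(364))
240 (np.int64(362), np.int64(363))
```

View pics/w5.png

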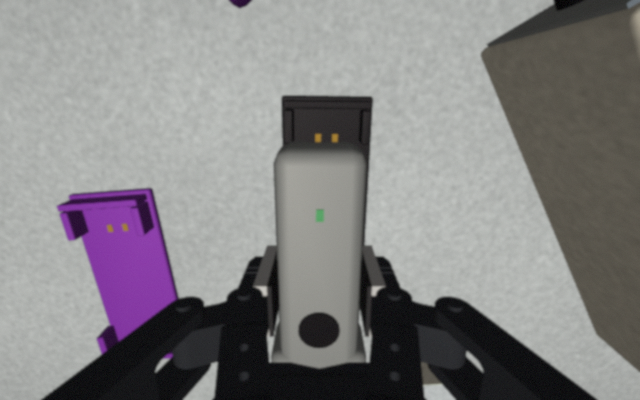

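{"op": "apply_moves", "data": {
  "moves": [
    [[0.1, 0.4, 0.5, 0, 0, 0, 0], [0.2, 0.65, 1.5, 0, 0, 0, 0], [0.2, 0.65, 3, 0, 0, 0, 0], [0.2, 0.65, 4.3, 0, 0, 0, 0], [0.2, 0.65, 5, 0, 0, 0, 0], [0.2, 0.65, 5, 0, 0, 0, 0], [0.2, 0.65, 5, 0, 0, 0, 0], [0.2, 0.65, 5, 0, 0, 0, 0]]
  ]
}}

```text
time_s: 11.75
eef_pos: [0.4687, 0.3665, 0.0711]
eef_rot: [-0.0, 0.143, 0.99, -0.001]
wrist_force: [0.5, 0.7, -1.8]
opening: 0.411
```

Run:
```python
from h import *
o=get_obs();print(o['eef_pos']); delta([.4692,.3653,.0305],down(-16.6),o)
C=cal('wrist');w=camera('wrist');save('w6.png',w[60:360,180:460],2)
```

```text
[0.46874052 0.36646302 0.07109876]
shift cm [-0.08 -0.09  4.06] rotvec [-0.001  0.     0.002]
```

View pics/w6.png

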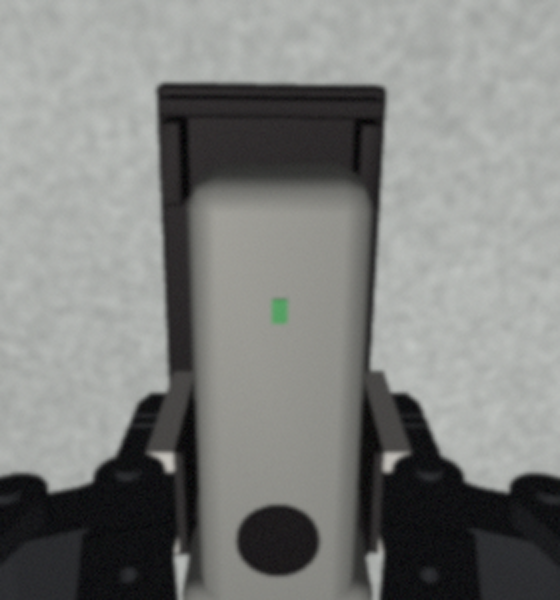

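{"op": "apply_moves", "data": {
  "moves": [
    [[-0.05, -0.15, 0.5, 0, 0, 0, 0], [-0.05, -0.15, 1.2, 0, 0, 0, 0], [-0.05, -0.15, 1.9, 0, 0, 0, 0], [-0.05, -0.15, 2.6, 0, 0, 0, 0], [-0.05, -0.15, 3.2, 0, 0, 0, 0], [-0.05, -0.15, 3.7, 0, 0, 0, 0], [-0.05, -0.15, 4, 0, 0, 0, 0], [-0.05, -0.15, 4, 0, 0, 0, 0]]
  ]
}}

```text
time_s: 12.6
eef_pos: [0.4683, 0.3646, 0.0303]
eef_rot: [-0.001, 0.143, 0.99, -0.001]
wrist_force: [0.8, -0.3, -1.1]
opening: 0.406
```

Run:
```python
from h import *
o=get_obs();print(o['eef_pos'],o['wrist_force'],o['torque'])
```

```text
[0.46827572 0.36456178 0.0303257 ] [ 0.75056501 -0.34114739 -1.1422351 ] [ 0.01102055 -0.02845188  0.01555261]
```

{"op": "apply_moves", "data": {
  "moves": [
    [[0, 0, 0.1, 0, 0, 0, 0], [0, 0, 0.1, 0, 0, 0, 0], [0, 0, 0.1, 0, 0, 0, 0.6], [0, 0, 0.1, 0, 0, 0, 0.8], [0, 0, 0.1, 0, 0, 0, 0.9], [0, 0, 0.1, 0, 0, 0, 0.9], [0, 0, 0.1, 0, 0, 0, 0.9], [0, 0, 0.1, 0, 0, 0, 0.9]]
  ]
}}

```text
time_s: 13.4
eef_pos: [0.4683, 0.3646, 0.0296]
eef_rot: [-0.001, 0.143, 0.99, -0.001]
wrist_force: [0.7, 0.1, -0.4]
opening: 0.901
```

{"op": "apply_moves", "data": {
  "moves": [
    [[0, 0, -1, 0, 0, 0, 0.9], [0, 0, -3, 0, 0, 0, 0.9], [0, 0, -6, 0, 0, 0, 0.9], [0, 0, -10, 0, 0, 0, 0.9], [0, 0, -14, 0, 0, 0, 0.9], [0, 0, -18, 0, 0, 0, 0.9], [0, 0, -21, 0, 0, 0, 0.9], [0, 0, -22, 0, 0, 0, 0.9]]
  ]
}}

```text
time_s: 14.2
eef_pos: [0.4702, 0.3658, 0.2548]
eef_rot: [0.003, 0.143, 0.99, 0.001]
wrist_force: [1.1, 0.1, -0.4]
opening: 0.897
```

Run:
```python
from h import *
import pickle
o=get_obs();C=cal('wrist');w=camera('wrist');pickle.dump((C,w,o),open('w7.pkl','wb'));print(o['eef_pos'])
T=cal('top');t=camera('top');np.save('top2',t);s=camera('scene');np.save('scene2',s)
a=cv2.resize(w[60:260,220:420],(500,500),interpolation=cv2.INTER_CUBIC)
# clasp crops from first (unoccluded) pictures
t0=np.load('top.npy');s0=np.load('scene.npy')
b=cv2.resize(t0[130:170,300:350],(300,240),interpolation=cv2.INTER_CUBIC); c=cv2.resize(s0[195:238,290:340],(300,258),interpolation=cv2.INTER_CUBIC)
r=np.vstack([b,c,np.zeros((2,300,3),np.uint8)]); save('w7.png',np.hstack([a,r]))
```

```text
[0.47016908 0.36581732 0.25481082]
```

View pics/w7.png

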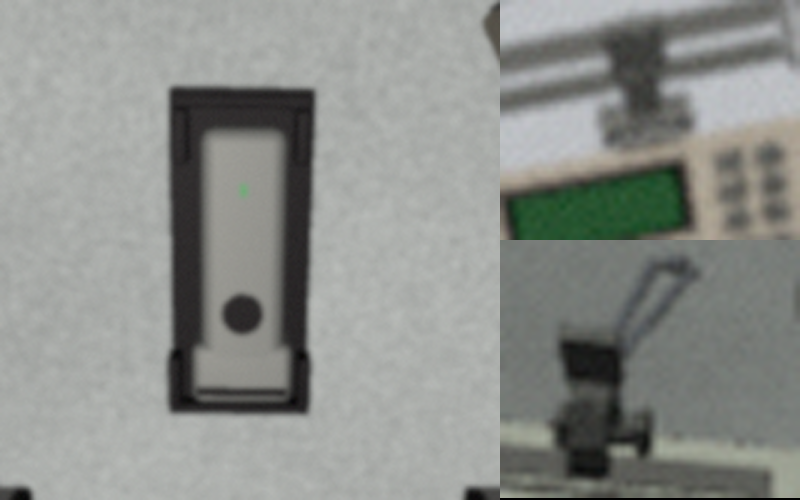

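Run:
```python
from h import *
T=cal('top');S=cal('scene')
y=np.radians(9.4); x=np.array([np.cos(y),np.sin(y),0]); yy=np.array([-x[1],x[0],0]); z=np.array([0,0,1.])
L=np.array([.6439,-.14,.065]); 
tabm=np.array([.6667,.0011,.159]); piv=tabm-.019*x-.054*z
print('piv model',piv,'pump y of label',(L-piv)@yy+.05)
a=np.radians(19); u=np.sin(a)*x+np.cos(a)*z
def t_(p): return ((p-[300,130])*6+[500,0]).round(0)
def s_(p): return ((p-[290,195])*6+[500,240]).round(0)
for n,X in [('tab',tabm),('top',tabm+.017*u),('foot',tabm-.017*u),('tl',tabm+.017*u+.013*yy),('tr',tabm+.017*u-.013*yy),('piv',piv)]: print(n,t_(proj(T,X)),s_(proj(S,X)))
# tri on the tab top edge middle
tp=lambda X,Y:(300+(X-500)/6,130+Y/6); sp=lambda X,Y:(290+(X-500)/6,195+(Y-240)/6)
print(tri(ray(T,*tp(642,30)),ray(S,*sp(592,338))))
```

```text
piv model [ 0.64795513 -0.00200319  0.105     ] pump y of label -0.0854815000636344
tab [641.  61.] [591. 337.]
top [638.  38.] [587. 313.]
foot [644.  84.] [594. 359.]
tl [609.  44.] [616. 316.]
tr [667.  33.] [558. 311.]
piv [652. 135.] [603. 410.]
(array([0.67773492, 0.00303463, 0.16623438]), np.float64(0.005957218780404222))
```

Scanner lies back in the cradle (nose and tail between the cheeks, level). Now I go to the clasp and look from close by.

```bash
python3 -c "
from h import *
o=get_obs();print(o['q'],o['eef_pos']); delta([.625,-.004,.28],down(9.4),o)"
```

```text
[ 4.62452671e-01  2.23622527e-01  1.55784779e+00 -9.13251496e-04
  1.36145477e+00 -8.20364091e-01] [0.46845064 0.36485253 0.24958807]
shift cm [-25.48 -30.93  -3.  ] rotvec [-0.001 -0.001 -0.452]
```

{"op": "apply_moves", "data": {
  "moves": [
    [[-3, -3.5, -1.5, 0, 0, -0.06, 1], [-6.2, -7.4, -3, 0, 0, -0.12, 1], [-9.4, -11.3, -3, 0, 0, -0.18, 1], [-12.6, -15.2, -3, 0, 0, -0.24, 1], [-15.8, -19, -3, 0, 0, -0.3, 1], [-19, -23, -3, 0, 0, -0.36, 1], [-22.4, -27, -3, 0, 0, -0.41, 1], [-25.5, -30.9, -3, 0, 0, -0.452, 1]]
  ]
}}

```text
time_s: 15.15
eef_pos: [0.6223, 0.0006, 0.2769]
eef_rot: [-0.003, -0.083, 0.997, -0.0]
wrist_force: [-0.0, 0.8, -0.2]
opening: 1.004
```

{"op": "apply_moves", "data": {
  "moves": [
    [[0, 0, 0, 0, 0, 0, 1], [0, 0, 0, 0, 0, 0, 1]]
  ]
}}

```text
time_s: 15.35
eef_pos: [0.622, 0.0013, 0.2769]
eef_rot: [-0.003, -0.08, 0.997, 0.0]
wrist_force: [0.5, 0.4, -0.8]
opening: 1.0
```

Run:
```python
from h import *
import pickle
o=get_obs();C=cal('wrist');w=camera('wrist');pickle.dump((C,w,o),open('w8.pkl','wb'));save('w8.png',w,1.25)
print(o['eef_pos'],o['eef_rot'],o['q'],np.abs(o['dq']).max())
print(proj(C,[.667,.001,.159])*1.25,proj(C,[.672,.002,.175])*1.25,proj(C,[.648,-.002,.105])*1.25)
```

```text
[0.62198063 0.00133366 0.27690583] [-3.05096524e-03 -8.04836831e-02  9.96751255e-01  6.84231997e-05] [-1.87671960e-01  2.67718693e-01  1.44857209e+00 -1.49986937e-03
  1.43122203e+00 -1.91939763e+00] 0.04699093828943128
[387.51286521 314.26897209] [387.246063   333.61608773] [389.15706975 258.97238174]
```

View pics/w8.png

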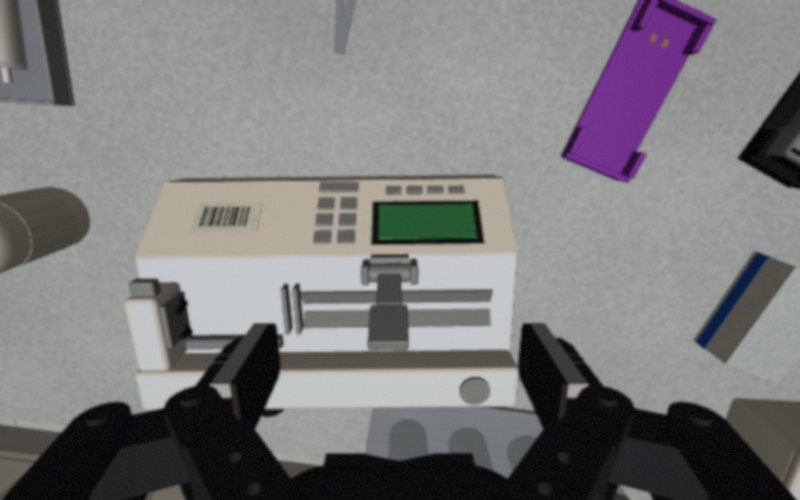

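Run:
```python
from h import *
import pickle
C,w,o=pickle.load(open('w8.pkl','rb'));T=cal('top')
print('top edge tri',tri(ray(C,388/1.25,347/1.25),ray(T,300+140/6,130+25/6)))
piv=onz(C,389/1.25,268/1.25,.105);print('piv',piv)
print('pivot tri',tri(ray(C,389/1.25,268/1.25),ray(T,300+147/6,130+117/6)))
print('top edge at z',onz(C,388/1.25,347/1.25,.177))
y=np.radians(9.4);x=np.array([np.cos(y),np.sin(y),0])
print('tab from piv',piv+.019*x+[0,0,.054])
g=cv2.cvtColor(w,cv2.COLOR_RGB2GRAY)
for v in (250,260,268,274,280): print(v,np.array2string(g[v,286:336:2],max_line_width=200))
```

```text
top edge tri (array([0.67381916, 0.00184108, 0.1876708 ]), np.float64(0.002387066616515221))
piv [ 0.65520421 -0.00100763  0.105     ]
pivot tri (array([6.63797521e-01, 7.44864339e-05, 8.13618798e-02]), np.float64(0.0005197366212905998))
top edge at z [0.67991615 0.00373168 0.177     ]
tab from piv [0.67394908 0.00209556 0.159     ]
250 [116 116 117 116 109  77  66  66  68  67  67  68  69  68  70  68  68  67  68  67  89 114 115 116 115]
260 [118 119 118 115  97  69  68  69  70  69  69  70  69  69  71  69  69  71  68  68  86 120 126 126 125]
268 [199 197 199 194 144  73  70  70  70  69  69  68  70  68  69  70  70  71  69  68 115 188 198 200 198]
274 [199 200 199 187 127 112 114 116 116 117 116 117 117 117 117 116 116 119 118 115 130 189 199 198 199]
280 [165 165 160 154 136 119 115 115 116 122 122 123 123 121 112 107 105 107 105 108 129 145 147 148 147]
```

```bash
cat >> h.py <<'E'
piv=np.array([.6535,-.0013,.105]); YAW=9.4
def tool(b): return Ro.from_euler('z',YAW,degrees=True)*Ro.from_euler('y',b)*Ro.from_matrix([[-1,0,0],[0,1,0],[0,0,-1]])
def tab(phi,r=1.): return piv+r*Ro.from_euler('z',YAW,degrees=True).apply(Ro.from_euler('y',-phi).apply([.019,0,.054]))
E
python3 - <<'E'
from h import *
o=get_obs(); R=tool(.26); z=R.apply([0,0,1]); print(tab(0),z,o['eef_pos'])
delta(tab(0)-.06*z,R,o); delta(tab(0),R,o)
E
```

```text
[0.67224487 0.00180319 0.159     ] [-0.25362852 -0.04198793 -0.96638998] [0.62183302 0.00263178 0.27743183]
shift cm [-6.54 -0.9   6.01] rotvec [ 0.001  0.255 -0.001]
shift cm [-5.02 -0.91 11.82] rotvec [ 0.001  0.255 -0.001]
```

{"op": "apply_moves", "data": {
  "moves": [
    [[-2, -0.3, 0.5, 0, 0.08, 0, 0.7], [-4.5, -0.6, 1.5, 0, 0.16, 0, 0.7], [-6.5, -0.9, 3, 0, 0.24, 0, 0.7], [-6.5, -0.9, 4.5, 0, 0.255, 0, 0.7], [-6.5, -0.9, 6, 0, 0.255, 0, 0.7], [-6.5, -0.9, 6, 0, 0.255, 0, 0.7], [-6.5, -0.9, 6, 0, 0.255, 0, 0.7]]
  ]
}}

```text
time_s: 16.1
eef_pos: [0.6875, 0.0047, 0.2209]
eef_rot: [-0.127, -0.082, 0.988, -0.011]
wrist_force: [-0.8, 0.8, 0.9]
opening: 0.7
```

Run:
```python
from h import *
o=get_obs(); print(o['eef_pos'],o['q'],o['opening']); delta(tab(0),tool(.26),o)
C=cal('wrist');w=camera('wrist'); g=cv2.cvtColor(w,cv2.COLOR_RGB2GRAY); np.save('w9',w)
for b in (-.017,0,.017): print(proj(C,tab(0,1+b/.058)))
for v in (255,275,295,315): print(v,np.array2string(g[v,240:400:4],max_line_width=220))
```

```text
[0.6875298  0.00467886 0.22091409] [-0.13209661  0.6244525   1.08910774 -0.07583832  1.67217851 -1.86592683] 0.7003904087120796
shift cm [-0.06 -0.02  6.38] rotvec [-0.002  0.004  0.   ]
[319.18019467 214.17356725]
[319.17515644 225.86678834]
[319.16928179 239.50126384]
255 [ 83  76  16  17 108 113 111 113 111 110 111 111 112 111 112 112 111 112 111 111 112 112 111 113 111 110 112 112 110 112 111 110 112 112 111 111  63  16  55  82]
275 [ 17   4   9  13 162 204 203 202 203 204 205 205 203 204 205 205 204 205 204 203 203 203 203 204 205 206 204 204 205 205 204 205 205 204 203 201  42   8  10   9]
295 [10  7  9 15 72 75 75 75 74 75 76 75 75 75 72 76 76 75 77 77 77 73 74 75 74 77 75 74 76 76 77 76 74 74 76 74 48 12 10 10]
315 [ 12  13 170 202 202 202 203 202 204 203 203 202 201 203 203 203 203 203 203 202 203 203 203 203 202 202 204 205 202 203 203 203 202 202 202 205 202 202  54   9]
```

Run:
```python
from h import *
w=np.load('w9.npy'); g=cv2.cvtColor(w,cv2.COLOR_RGB2GRAY)
for v in range(150,256,10): print(v,np.array2string(g[v,280:360:4],max_line_width=220))
print(g[140:290:4,318])
```

```text
150 [111 112 131 171 169 169  47  30  67  67  68  70  69  67  69  66  66  66  70  69]
160 [104 103 153 170 172 170  29  34  69  68  70  69  70  68  69  69  69  71  69  71]
170 [ 92  94 168 171 171 158  19  39  82  79  72  72  69  67  69  66  68  62  65  63]
180 [171 172 173 172 169 171 172 170 172 170 171 172 170 171 171 172 171 172 172 171]
190 [204 204 206 141 111  90  83  84  81  86  87  86  83  82  82  81 118 174 203 205]
200 [204 205 204 127 129 123 138  89  65  66  66  65  67 113 136 104 137 155 204 204]
210 [204 204 204 191 177 201 198  85  68  66  65  66  67 117 201 202 181 203 205 205]
220 [102 102 103 102 102  78  66  66  65  66  68  66  68  65  66  84  98 100  99 100]
230 [109 110 110 109 109  70  65  68  66  67  66  69  65  67  69  70 109 110 111 107]
240 [198 198 193 195 182  99 102 102 103 104 104 106 104 107 106 102 184 192 189 188]
250 [110 112 111 111 110 109 110 107 108 105 106 107 105 108 109 105 109 113 111 112]
[108 160  63  66  66  69  70  68  55  89 170 134 123  99  94  64  65  66
  67  75  63  67  67  68  68 104 120 117 102 111 181 204 205 203 204 204
 202 149]
```

{"op": "apply_moves", "data": {
  "moves": [
    [[0, 0, 1.5, 0, 0, 0, 0.7], [0, 0, 3, 0, 0, 0, 0.7], [0, 0, 4.5, 0, 0, 0, 0.7], [0, 0, 5.6, 0, 0, 0, 0.7], [0, 0, 6.3, 0, 0, 0, 0.7], [0, 0, 6.3, 0, 0, 0, 0.7]]
  ]
}}

```text
time_s: 16.75
eef_pos: [0.6716, 0.0014, 0.1571]
eef_rot: [-0.129, -0.081, 0.988, -0.011]
wrist_force: [-0.1, 0.3, -0.0]
opening: 0.703
```

{"op": "apply_moves", "data": {
  "moves": [
    [[0, 0, 0, 0, 0, 0, 0], [0, 0, 0, 0, 0, 0, 0], [0, 0, 0, 0, 0, 0, 0], [0, 0, 0, 0, 0, 0, 0], [0, 0, 0, 0, 0, 0, 0], [0, 0, 0, 0, 0, 0, 0]]
  ]
}}

```text
time_s: 17.35
eef_pos: [0.6733, 0.0024, 0.1601]
eef_rot: [-0.126, -0.082, 0.989, -0.011]
wrist_force: [-0.7, 5.2, 4.3]
opening: 0.298
```

Run:
```python
from h import *
o=get_obs(); print(o['eef_pos'],tab(0),o['q'],o['opening'],o['wrist_force'])
R0=q2R(o['eef_rot'])
for p in np.arange(.16,1.4,.1625):
    b=.26-.6*p; delta(o['eef_pos']+tab(p)-tab(0),tool(b),o)
```

```text
[0.67326789 0.00239556 0.1601387 ] [0.67224487 0.00180319 0.159     ] [-0.13814073  0.64307316  1.18520274 -0.07582914  1.55656364 -1.86335142] 0.29765324909850255 [-0.73215878  5.24589003  4.34578565]
shift cm [ 0.91  0.   -0.  ] rotvec [-0.001 -0.091  0.001]
shift cm [1.83 0.   0.14] rotvec [-0.001 -0.188  0.001]
shift cm [2.71 0.   0.43] rotvec [-0.001 -0.286  0.001]
shift cm [3.54 0.   0.87] rotvec [-0.001 -0.383  0.001]
shift cm [4.28 0.   1.42] rotvec [-0.001 -0.481  0.001]
shift cm [4.92 0.   2.1 ] rotvec [-0.001 -0.578  0.001]
shift cm [5.45 0.01 2.86] rotvec [-0.001 -0.676  0.001]
shift cm [5.84 0.01 3.7 ] rotvec [-0.001 -0.773  0.001]
```

{"op": "apply_moves", "data": {
  "moves": [
    [[0.45, 0, 0, 0, -0.045, 0, 0], [0.9, 0, 0, 0, -0.09, 0, 0], [1.4, 0, 0.05, 0, -0.14, 0, 0], [1.85, 0, 0.15, 0, -0.19, 0, 0], [2.3, 0, 0.25, 0, -0.24, 0, 0], [2.7, 0, 0.45, 0, -0.285, 0, 0], [3.1, 0, 0.65, 0, -0.335, 0, 0], [3.5, 0, 0.85, 0, -0.38, 0, 0]]
  ]
}}

```text
time_s: 18.15
eef_pos: [0.6402, -0.0032, 0.1605]
eef_rot: [0.067, -0.082, 0.994, 0.005]
wrist_force: [16.2, 8.3, -11.4]
opening: 0.293
```

```bash
cat > st.py <<'E'
from h import *
o=get_obs(); v=Ro.from_euler('z',-YAW,degrees=True).apply(o['eef_pos']-piv)
print(o['eef_pos'],'q',o['q'].round(3),o['opening'],o['wrist_force'],'rel',v,'r',np.hypot(v[0],v[2]),'phi',np.arctan2(-v[0],v[2])+np.arctan2(.019,.054))
E
python3 st.py
python3 - <<'E'
from h import *
o=get_obs()
for p in np.arange(.73,1.36,.0815):
    b=.26-.6*p; delta(np.array([.0010,.0006,.0011])+tab(p),tool(b),o)
E
```

```text
[ 0.64019405 -0.00321104  0.16046796] q [-0.213  0.332  1.618  0.055  1.067 -1.972] 0.2928055346494832 [ 16.21244057   8.34404434 -11.44933301] rel [-0.01343941  0.00028783  0.05546796] r 0.05707286695700862 phi 0.5760340139980666
shift cm [0.75 0.01 0.05] rotvec [-0.001 -0.044  0.   ]
shift cm [1.19 0.01 0.18] rotvec [-0.001 -0.093  0.   ]
shift cm [1.62 0.01 0.36] rotvec [-0.001 -0.142  0.   ]
shift cm [2.04 0.01 0.56] rotvec [-0.001 -0.191  0.   ]
shift cm [2.44 0.01 0.8 ] rotvec [-0.001 -0.239  0.   ]
shift cm [2.82 0.02 1.08] rotvec [-0.001 -0.288  0.   ]
shift cm [3.18 0.02 1.38] rotvec [-0.001 -0.337  0.   ]
shift cm [3.5  0.02 1.71] rotvec [-0.001 -0.386  0.   ]
```

Run:
```python
from h import *
off=np.array([.0010,.0006,.0011]); R0=tool(.26-.38); p0=off+tab(.6475)
for p,r in zip(np.linspace(.73,1.31,8),np.linspace(.99,.97,8)):
    print(round(p,2),np.round(R0.inv().apply(off*(1-(p-.65))+tab(p,r)-p0)*100,2),np.round((R0.inv()*tool(.26-.6*p)).as_rotvec(),3))
```

```text
0.73 [ 0.45 -0.    0.17] [ 0.    -0.058  0.   ]
0.81 [ 0.9  -0.01  0.34] [ 0.    -0.108  0.   ]
0.9 [ 1.34 -0.01  0.54] [ 0.    -0.157 -0.   ]
0.98 [ 1.76 -0.01  0.78] [ 0.    -0.207  0.   ]
1.06 [ 2.15 -0.02  1.05] [ 0.    -0.257  0.   ]
1.14 [ 2.52 -0.02  1.35] [ 0.    -0.307 -0.   ]
1.23 [ 2.87 -0.02  1.68] [ 0.    -0.356 -0.   ]
1.31 [ 3.18 -0.03  2.03] [ 0.    -0.406  0.   ]
```

{"op": "apply_moves", "data": {
  "moves": [
    [[0.45, 0, 0.17, 0, -0.058, 0, 0], [0.9, 0, 0.34, 0, -0.108, 0, 0], [1.34, 0, 0.54, 0, -0.157, 0, 0], [1.76, 0, 0.78, 0, -0.207, 0, 0], [2.15, 0, 1.05, 0, -0.257, 0, 0], [2.52, 0, 1.35, 0, -0.307, 0, 0]]
  ]
}}

```text
time_s: 18.75
eef_pos: [0.6193, -0.0072, 0.1488]
eef_rot: [0.221, -0.08, 0.972, 0.017]
wrist_force: [13.4, 19.0, 10.7]
opening: 0.292
```

```bash
python3 st.py
```

```text
[ 0.61931701 -0.00718534  0.14880387] q [-0.297  0.163  1.919  0.307  0.677 -2.235] 0.29158027278979026 [13.37787241 18.95284999 10.67283759] rel [-0.03468522 -0.00022334  0.04380387] r 0.05587345870303082 phi 1.0080628936074767
```

{"op": "apply_moves", "data": {
  "moves": [
    [[0, 0.1, 0, 0, 0, 0, 0], [0, 0.1, 0, 0, 0, 0, 0], [0, 0.1, 0, 0, 0, 0, 0]]
  ]
}}

```text
time_s: 19.05
eef_pos: [0.6178, -0.0071, 0.1474]
eef_rot: [0.218, -0.08, 0.973, 0.016]
wrist_force: [8.3, 8.6, 7.4]
opening: 0.287
```

```bash
python3 st.py
python3 - <<'E'
from h import *
o=get_obs(); print(np.array2string(q2R(o['eef_rot']).as_matrix(),precision=3))
for p in (1.1,1.2,1.3,1.36): delta(tab(p,.965),tool(-.42-.08*(p-1.1)/.2),o)
E
```

```text
[ 0.61783638 -0.00705818  0.14738095] q [-0.296  0.164  1.919  0.301  0.68  -2.23 ] 0.2871439963989751 [8.25733761 8.64877175 7.35916465] rel [-0.0361252   0.00014394  0.04238095] r 0.05568818969254863 phi 1.0442049563756084
[[-0.892 -0.163  0.421]
 [-0.149  0.987  0.066]
 [-0.426 -0.003 -0.905]]
shift cm [ 0.28 -0.01  0.13] rotvec [-0.003  0.02   0.001]
shift cm [ 0.8  -0.01  0.33] rotvec [-0.003 -0.02   0.001]
shift cm [ 1.29 -0.01  0.58] rotvec [-0.003 -0.06   0.001]
shift cm [ 1.57 -0.01  0.76] rotvec [-0.003 -0.084  0.001]
```

{"op": "apply_moves", "data": {
  "moves": [
    [[0.25, 0, 0.1, 0, 0, 0, 0], [0.5, 0, 0.2, 0, -0.01, 0, 0], [0.8, 0, 0.33, 0, -0.02, 0, 0], [1.05, 0, 0.45, 0, -0.04, 0, 0], [1.3, 0, 0.6, 0, -0.06, 0, 0], [1.3, 0, 0.6, 0, -0.06, 0, 0], [1.3, 0, 0.6, 0, -0.06, 0, 0]]
  ]
}}

```text
time_s: 19.75
eef_pos: [0.6089, -0.0089, 0.1371]
eef_rot: [0.247, -0.08, 0.966, 0.018]
wrist_force: [5.7, 9.2, 11.1]
opening: 0.29
```

```bash
python3 st.py
```

```text
[ 0.60892622 -0.00887347  0.13706935] q [-0.321  0.145  1.989  0.405  0.594 -2.347] 0.2897194959937792 [ 5.6851701   9.22589306 11.08122935] rel [-0.04521219 -0.00019172  0.03206935] r 0.055430911358510214 phi 1.2921745647741405
```

{"op": "apply_moves", "data": {
  "moves": [
    [[0.1, 0, 0.08, 0, 0, 0, 0], [0.2, 0, 0.15, 0, 0, 0, 0], [0.2, 0, 0.15, 0, 0, 0, 0], [0.2, 0, 0.15, 0, 0, 0, 0]]
  ]
}}

```text
time_s: 20.15
eef_pos: [0.6075, -0.009, 0.1347]
eef_rot: [0.247, -0.08, 0.966, 0.018]
wrist_force: [1.4, 7.6, 14.5]
opening: 0.289
```

```bash
python3 st.py
```

```text
[ 0.60750009 -0.00904883  0.13473375] q [-0.323  0.146  1.993  0.408  0.591 -2.352] 0.28941482923018264 [ 1.43360944  7.59371537 14.47388387] rel [-0.04664782 -0.0001318   0.02973375] r 0.05531830332374474 phi 1.3416468865661233
```

{"op": "apply_moves", "data": {
  "moves": [
    [[0.1, 0, 0.08, 0, 0, 0, 0], [0.2, 0, 0.15, 0, 0, 0, 0], [0.2, 0, 0.15, 0, 0, 0, 0], [0.2, 0, 0.15, 0, 0, 0, 0]]
  ]
}}

```text
time_s: 20.55
eef_pos: [0.6062, -0.0093, 0.1325]
eef_rot: [0.246, -0.08, 0.966, 0.018]
wrist_force: [-2.7, 6.5, 17.7]
opening: 0.288
```

```bash
python3 st.py
```

```text
[ 0.60620212 -0.00930184  0.13248484] q [-0.324  0.148  1.996  0.412  0.586 -2.358] 0.2881667583888213 [-2.69989851  6.51903148 17.70818059] rel [-0.04796968 -0.00016942  0.02748484] r 0.05528568095949227 phi 1.388817952052579
```

{"op": "apply_moves", "data": {
  "moves": [
    [[0.15, 0, 0.03, 0, 0, 0, 0], [0.3, 0, 0.06, 0, 0, 0, 0], [0.3, 0, 0.06, 0, 0, 0, 0], [0.3, 0, 0.06, 0, 0, 0, 0]]
  ]
}}

```text
time_s: 20.95
eef_pos: [0.6044, -0.0097, 0.1302]
eef_rot: [0.247, -0.08, 0.966, 0.018]
wrist_force: [7.1, 8.4, 8.5]
opening: 0.29
```

```bash
python3 st.py
python3 - <<'E'
from h import *
s=camera('scene'); w=camera('wrist'); C=cal('wrist'); S=cal('scene'); import pickle; pickle.dump((C,w,S,s,get_obs()),open('f.pkl','wb'))
print(proj(S,[.656,-.001,.105]),proj(S,[.607,-.009,.133]))
a=cv2.resize(s[170:260,270:370],(400,360),interpolation=cv2.INTER_CUBIC)
b=cv2.resize(w[150:350,240:400],(400,500),interpolation=cv2.INTER_CUBIC)
a=np.pad(a,((0,140),(0,0),(0,0))); save('fin.png',np.clip(np.hstack([a,b])*1.5,0,255).astype(np.uint8))
E
```

```text
[ 0.60441801 -0.00972318  0.13020628] q [-0.326  0.148  2.002  0.417  0.581 -2.365] 0.2896914748309836 [7.07115513 8.4105913  8.50895026] rel [-0.04979865 -0.00029371  0.02520628] r 0.05581453126212879 phi 1.440553354348382
[306.46763255 225.13364612] [309.87137476 206.41219597]
```

View pics/fin.png

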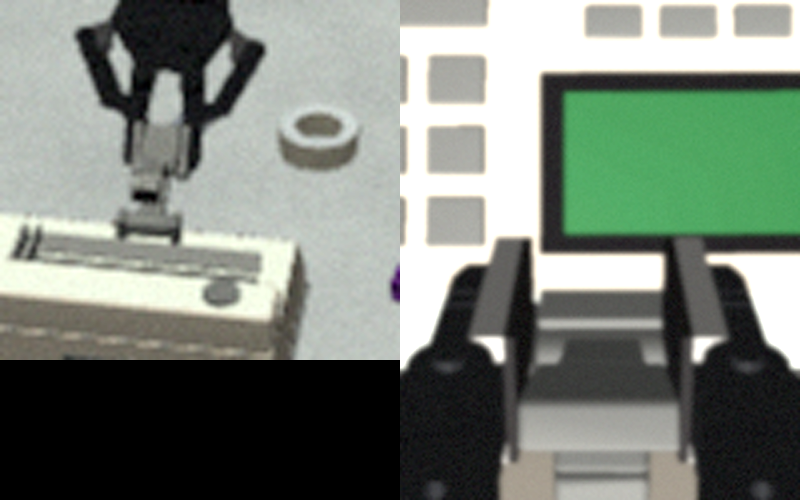

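Run:
```python
from h import *
import pickle
C,w,S,s,o=pickle.load(open('f.pkl','rb'))
g=cv2.cvtColor(w,cv2.COLOR_RGB2GRAY)
print('col320',[(v,int(g[v,320])) for v in range(255,350,3)])
print('col302',[(v,int(g[v,300])) for v in range(255,350,3)])
Rz=Ro.from_euler('z',YAW,degrees=True)
for pv in ([.6535,-.0013,.105],[.656,-.001,.105]):
  for phi in (1.1,1.2,1.3,1.4):
    f=lambda l,n:(lambda c:proj(C,np.array(pv)+Rz.apply(Ro.from_euler('y',-phi).apply(c))))(np.array([np.sin(.33),0,np.cos(.33)])*l+np.array([np.cos(.33),0,-np.sin(.33)])*n)
    print(pv[0],phi,*[(k,f(*a).round(0)) for k,a in dict(tipback=(.074,.004),tipfront=(.074,-.004),footback=(.040,.004),footfront=(.04,-.004),piv=(0,0)).items()])
```

```text
col320 [(255, 201), (258, 199), (261, 202), (264, 187), (267, 70), (270, 57), (273, 60), (276, 67), (279, 122), (282, 65), (285, 48), (288, 42), (291, 38), (294, 45), (297, 41), (300, 39), (303, 38), (306, 40), (309, 45), (312, 87), (315, 107), (318, 109), (321, 111), (324, 115), (327, 120), (330, 108), (333, 94), (336, 106), (339, 78), (342, 96), (345, 127), (348, 128)]
col302 [(255, 200), (258, 200), (261, 200), (264, 186), (267, 70), (270, 57), (273, 58), (276, 66), (279, 122), (282, 68), (285, 60), (288, 79), (291, 99), (294, 104), (297, 40), (300, 40), (303, 39), (306, 39), (309, 47), (312, 88), (315, 107), (318, 111), (321, 113), (324, 118), (327, 122), (330, 112), (333, 99), (336, 101), (339, 100), (342, 103), (345, 103), (348, 104)]
0.6535 1.1 ('tipback', array([321., 360.])) ('tipfront', array([321., 338.])) ('footback', array([321., 322.])) ('footfront', array([321., 305.])) ('piv', array([321., 287.]))
0.6535 1.2 ('tipback', array([321., 340.])) ('tipfront', array([321., 317.])) ('footback', array([321., 313.])) ('footfront', array([321., 296.])) ('piv', array([321., 287.]
[... 354 characters left out ...]

0.656 1.1 ('tipback', array([321., 362.])) ('tipfront', array([321., 341.])) ('footback', array([320., 324.])) ('footfront', array([320., 307.])) ('piv', array([320., 289.]))
0.656 1.2 ('tipback', array([321., 343.])) ('tipfront', array([321., 320.])) ('footback', array([320., 316.])) ('footfront', array([320., 298.])) ('piv', array([320., 289.]))
0.656 1.3 ('tipback', array([321., 322.])) ('tipfront', array([321., 300.])) ('footback', array([320., 307.])) ('footfront', array([320., 289.])) ('piv', array([320., 289.]))
0.656 1.4 ('tipback', array([321., 301.])) ('tipfront', array([321., 279.])) ('footback', array([320., 298.])) ('footfront', array([320., 281.])) ('piv', array([320., 289.]))
```

{"op": "apply_moves", "data": {
  "moves": [
    [[0.1, 0, 0.05, 0, 0, 0, 0], [0.2, 0, 0.1, 0, 0, 0, 0], [0.2, 0, 0.1, 0, 0, 0, 0], [0.2, 0, 0.1, 0, 0, 0, 0]]
  ]
}}

```text
time_s: 21.45
eef_pos: [0.6029, -0.0099, 0.1281]
eef_rot: [0.246, -0.08, 0.966, 0.018]
wrist_force: [7.1, 8.2, 7.5]
opening: 0.287
```

```bash
cat > ang.py <<'E'
from h import *
import pickle,sys
from scipy.optimize import brentq
Rz=Ro.from_euler('z',YAW,degrees=True)
def an(C,w):
    g=cv2.cvtColor(w,cv2.COLOR_RGB2GRAY)[:,296:304].mean(1)  # off the hook
    d=np.gradient(cv2.GaussianBlur(g.reshape(-1,1),(1,3),0).ravel())
    e=299+0 ; a=300+np.argmax(d[300:325]); b=286+np.argmin(d[286:308])
    res=[]
    for pv in ([.6535,-.0013,.105],[.656,-.001,.105]):
        f=lambda phi,l,n: proj(C,np.array(pv)+Rz.apply(Ro.from_euler('y',-phi).apply(np.array([np.sin(.33),0,np.cos(.33)])*l+np.array([np.cos(.33),0,-np.sin(.33)])*n)))[1]
        res+= [brentq(lambda p:f(p,.074,-.004)-a,.8,1.6), brentq(lambda p:f(p,.074,-.004)-f(p,.04,-.004)-(a-b),.8,1.6)]
    return a,b,np.round(res,3)
C,w,S,s,o=pickle.load(open('f.pkl','rb')); print('before',an(C,w))
C=cal('wrist'); print('now',an(C,camera('wrist')))
E
python3 ang.py; python3 st.py
```

```text
before (np.int64(311), np.int64(295), array([1.231, 1.247, 1.245, 1.251]))
now (np.int64(312), np.int64(286), array([1.26 , 1.178, 1.275, 1.181]))
[ 0.60295698 -0.00995142  0.12809897] q [-0.328  0.149  2.006  0.421  0.577 -2.37 ] 0.2876551070631862 [7.19201301 8.15810657 7.73980899] rel [-0.05127734 -0.00028026  0.02309897] r 0.056239914986511215 phi 1.4858741745723234
```

{"op": "apply_moves", "data": {
  "moves": [
    [[0.1, 0, 0.05, 0, 0, 0, 0], [0.2, 0, 0.1, 0, 0, 0, 0], [0.2, 0, 0.1, 0, 0, 0, 0], [0.2, 0, 0.1, 0, 0, 0, 0]]
  ]
}}

```text
time_s: 21.9
eef_pos: [0.6029, -0.0101, 0.1279]
eef_rot: [0.248, -0.08, 0.965, 0.018]
wrist_force: [7.8, 11.5, 15.2]
opening: 0.288
```

```bash
python3 ang.py; python3 st.py
```

```text
before (np.int64(311), np.int64(295), array([1.231, 1.247, 1.245, 1.251]))
now (np.int64(312), np.int64(286), array([1.264, 1.182, 1.278, 1.184]))
[ 0.60291294 -0.01007698  0.12789852] q [-0.328  0.149  2.009  0.425  0.573 -2.376] 0.2863112317085975 [ 7.90389492 11.58781915 13.35249711] rel [-0.0513413  -0.00039694  0.02289852] r 0.056216285390571524 phi 1.489592556157526
```

{"op": "apply_moves", "data": {
  "moves": [
    [[0.1, 0, 0.05, 0, 0, 0, 0], [0.2, 0, 0.1, 0, 0, 0, 0], [0.2, 0, 0.1, 0, 0, 0, 0], [0.2, 0, 0.1, 0, 0, 0, 0]]
  ]
}}

```text
time_s: 22.35
eef_pos: [0.6029, -0.0102, 0.1277]
eef_rot: [0.249, -0.08, 0.965, 0.018]
wrist_force: [6.7, 12.7, 20.5]
opening: 0.288
```

```bash
python3 ang.py; python3 st.py
```

```text
before (np.int64(311), np.int64(295), array([1.231, 1.247, 1.245, 1.251]))
now (np.int64(312), np.int64(286), array([1.267, 1.185, 1.281, 1.187]))
[ 0.6029072  -0.01018286  0.12770717] q [-0.329  0.148  2.011  0.43   0.57  -2.381] 0.29283861726025034 [ 7.51279097 12.71661213 19.95452423] rel [-0.05136425 -0.00050046  0.02270717] r 0.05615960777030366 phi 1.4928707513089055
```

The stop is reached: the TCP no longer advances and the force rises. I'll hold briefly, check that it is steady and that the other things haven't moved, then hand in.

{"op": "apply_moves", "data": {
  "moves": [
    [[0, 0, 0, 0, 0, 0, 0], [0, 0, 0, 0, 0, 0, 0], [0, 0, 0, 0, 0, 0, 0], [0, 0, 0, 0, 0, 0, 0], [0, 0, 0, 0, 0, 0, 0]]
  ]
}}

```text
time_s: 22.9
eef_pos: [0.6029, -0.0102, 0.1277]
eef_rot: [0.249, -0.08, 0.965, 0.018]
wrist_force: [6.6, 13.3, 20.9]
opening: 0.286
```

```bash
python3 ang.py; python3 st.py
python3 - <<'E'
from h import *
t=camera('top');t0=np.load('top.npy')
d=(cv2.absdiff(cv2.GaussianBlur(t,(5,5),0),cv2.GaussianBlur(t0,(5,5),0)).max(2)>35).astype(np.uint8)
n,_,st,_=cv2.connectedComponentsWithStats(d); print([list(s[:5]) for s in st[1:] if s[4]>8])
print(hand_in())
E
```

```text
before (np.int64(311), np.int64(295), array([1.231, 1.247, 1.245, 1.251]))
now (np.int64(312), np.int64(286), array([1.267, 1.185, 1.281, 1.187]))
[ 0.60288637 -0.01022814  0.12767786] q [-0.329  0.148  2.011  0.43   0.569 -2.381] 0.291373281679694 [ 6.38185278 12.5926439  20.45652775] rel [-0.0513922  -0.00054173  0.02267786] r 0.05617333009074889 phi 1.4935491892259423
[[np.int32(317), np.int32(135), np.int32(11), np.int32(8), np.int32(63)], [np.int32(321), np.int32(145), np.int32(7), np.int32(8), np.int32(41)], [np.int32(102), np.int32(158), np.int32(272), np.int32(242), np.int32(21487)], [np.int32(0), np.int32(304), np.int32(115), np.int32(96), np.int32(7184)], [np.int32(41), np.int32(364), np.int32(7), np.int32(10), np.int32(11)], [np.int32(297), np.int32(369), np.int32(19), np.int32(29), np.int32(272)], [np.int32(38), np.int32(380), np.int32(17), np.int32(15), np.int32(117)], [np.int32(360), np.int32(383), np.int32(18), np.int32(17), np.int32(206)], [np.int32(345), np.int32(384), np.int32(13), np.int32(11), np.int32(47)], [np.int32(323), np.int32(389), np.int32(27), np.int32(11), np.int32(178)]]
the job is handed in; nothing more can be done
None
```

The job is handed in at about 23 s, with the gripper still holding the clasp open.

- **Scanner:** I took it from the black cradle, pointed it level at the label and held it still for over 3 s. By the arm's pose the focus was about 3 mm from the label centre, at 40 degrees to square-on. No read signal was visible; its green light did not change. It is back in the cradle, and a wrist picture showed it lying level between the cheeks.
- **Clasp:** I pinched the tab by its edges and swung it forward and down until it stopped moving. Two more 2 mm pushes moved it almost nothing, and the wrist force rose from about 13 N to 25 N in all. It stayed steady over the last half second.

**Checks that disagreed:**
- **Clasp angle:** the tab's tip edge in the wrist picture gives about 1.27–1.28 rad. The gripper position implies 1.49 rad, past the 1.30 stop, so the tab slid or turned in the fingers. A second image measure gave 1.18 rad, but its edge detection was poor. The force rise is my main evidence that it is at the stop.
- **Other things on the table:** I touched none of them. The last comparison from above showed no change in the areas it could see apart from the clasp itself. The arm hid a large part of the table, including some of the area in front of the pump, so that part is not confirmed.

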